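Clear the yarn winder's deck and hold its tensioner back

TASK

Two wooden offcuts lie on the deck of the small yarn winder: put both into the grey waste bin beside it and let them go. Then push the winder's sprung tensioner arm back past its ratchet click, so that the pawl has dropped in again behind the tooth, and keep it held there: the spring returns the arm if you let go, so finish while still holding it. Leave the brass mortar, the wooden stamp and the wooden reel alone.

Things in the scene. Friction and masses are not known exactly. Their poses are not given: they have to be found in the camera images.
- winder: Fixed grey winder deck, a plate 320 (x) x 240 (y) x 18 mm; origin under its centre, top at z = 18 mm. In this frame (mm): arm hinge at (-110, -70), arm at rest along +x, free deck on the block's -y side; white motor box 62 x 48 at (-117, 88); pawl slider in its guide, 31 wide, along y at x = -110 from y -20 to 45. Nothing on it rises over 46 mm above its top.
- stop_post (a point): Foot centre of the steel stop post on the deck's top: 16 mm diameter, 36 mm tall; the idler block meets it at the end of the arm's travel.
- tensioner (a joint): Arm angle (rad): 0 at rest, growing anticlockwise from above (block goes from the deck's -y side to +y), end stop 0.80. Spring: 0.39 N m at 0, 1.1 at 0.65 (2 to 7 N at the block); the click adds 1 to 2 N from 0.25 to 0.40. Crest at 0.40; the pawl is home behind the tooth, so the click is passed, only from 0.55 (hold at 0.60 to 0.78). The click does not hold: let go, the arm returns to 0.
- tension_arm: Aluminium tensioner arm with black idler block at its end. Origin at the block's centre, 170 mm from point hinge_axis, 25 mm above the deck's top; x outwards along the arm, y the way to push. Block 34 x 34 mm, 6 to 42 mm above the deck's top (roller on it, 22 diameter, to 46); bar 16 wide, 10 to 20 mm above the deck. Push the block's flat -y face, or pinch it from above and lead it round.
- hinge_axis (a point): Point on the tensioner arm's upright hinge axis, at the deck's top.
- pawl (a joint): Travel of the brass pawl slider on the deck (m): 0 home, about 0.004 when lifted by the tooth's crest; sprung home. It moves by itself as the arm passes.
- bin: Fixed open grey plastic waste bin, 180 (x) x 140 (y) x 70 mm tall, walls and floor 4 mm; origin under its centre, axes along its sides.
- offcut_mid (a point): Centre of the plain wooden offcut, a block 44 (x) x 24 (y) x 28 (z) mm, loose, about 22 g; this point lies 14 mm above its underside; it lies on the deck in the arm's path.
- stub_mid (a point): Middle of the stepped wooden offcut, loose, about 24 g: 22 (x) x 50 (y) mm, 24 mm tall with an 8 mm higher step over part of its length (y from -25 to +1 mm); this point lies 14 mm above its underside; it lies on the deck beyond the stop post, further out than the idler block.
- mortar: Bystander: brass mortar, open round cup 84 mm across, 65 tall, origin under its centre. To be left alone.
- stamp: Bystander: upright dark wooden cylinder, 38 mm diameter, 75 tall, origin under its centre. To be left alone.
- reel: Bystander: empty wooden reel standing upright, 60 mm diameter, 62 tall, origin under its centre. To be left alone.
Mind the look-alikes: they are no part of the job. Leave any black look-alike of the part that bears stub_mid alone. What is shaped like the part that bears offcut_mid but purple is not meant.

How it is judged:
On the way, in this order (a step that is already met when the one before it is completed fails the run):
1. both offcuts lie released and at rest in the bin (x of offcut_mid in the frame of bin between -0.085 and 0.085 m and y of offcut_mid in the frame of bin between -0.065 and 0.065 m and z of offcut_mid in the frame of bin between 0 and 0.06 m and x of stub_mid in the frame of bin between -0.085 and 0.085 m and y of stub_mid in the frame of bin between -0.065 and 0.065 m and z of stub_mid in the frame of bin between 0 and 0.06 m and contact force between each of the arm, the fingers and offcut below 0.1 N and contact force between each of the arm, the fingers and stub below 0.1 N and linear speed of each of offcut, stub below 0.03 m/s), for 0.2 s.
2. the robot holds the tensioner arm back past its click (value of joint tensioner above 0.56 rad and value of joint pawl below 0.002 m and contact force between any of the fingers, the arm and tension_arm above 2 N), for 0.3 s.
At the end, for the whole second after the job is handed in: The arm rests (under 0.1 rad/s) beyond 0.56 rad, pawl home behind the tooth (under 2 mm), the robot pressing or gripping the arm or block with over 2 N; both offcuts lie still and untouched in the bin, centres inside its walls and under 60 mm above its underside (all of step 1 and all of step 2 and velocity of joint tensioner between -0.1 and 0.1 rad/s); the arm keeps its last pose, push and grip.
It fails at once if the mortar is pushed more than 30 mm or tipped (distance of mortar from where it was at the start of the episode above 0.03 m or angle between mortar's own z axis and vertical above 0.5 rad).
It fails at once if the stamp is pushed more than 30 mm or tipped (distance of stamp from where it was at the start of the episode above 0.03 m or angle between stamp's own z axis and vertical above 0.5 rad).
It fails at once if the reel is pushed more than 30 mm or tipped (distance of reel from where it was at the start of the episode above 0.03 m or angle between reel's own z axis and vertical above 0.5 rad).
It also fails if it takes over 66 s, if anything falls off the work surface, if the arm or the gripper's body presses on something with over 40 N, if the wrist force passes 120 N, or if a joint passes its speed limit or range.

ROBOT

A 6-joint arm with a two-finger parallel gripper is mounted at the origin on the work surface. World frame = base frame: x ahead of the robot, y to its left, z up, the work surface at z = 0. Lengths are in m, angles in rad, forces in N, time in s.
With the tool pointing down it reaches from about 0.35 to 0.85 m from the base axis. Payload 8.1 kg.
Tool frame: the origin (TCP) lies on the centre line of the jaws, within the pads' length; the fingertips stand 11 mm ahead of it and the grasp point (between the pads) lies 8 mm behind it (tip_reach is the z of the fingertips in the tool frame, in m); z points along the fingers, y is the direction in which the jaws open and shut (so a half turn about z gives the same grasp; the last joint's range is limited). The gripper opens to 93 mm and grips with 3 to 60 N. Pads are 15 mm wide; open, the fingers measure 128 mm over their backs; the gripper's body (75 mm by 188 mm) begins 65 mm behind the grasp point.
Start: joints at [-1.362, 0.13, 1.488, -0, 1.523, -0.085], TCP at [0.174, -0.574, 0.23] pointing down, gripper open.
Joint ranges: [-2.96, 2.96], [-0.89, 2.26], [0.02, 2.5], [-1.34, 4.48], [0, 2.73], [-2.66, 2.66]. Speed limits (rad/s): [2.39, 2.39, 2.79, 3.14, 3.14, 3.14].

INTERFACE

Orientations are given as a rotation vector (axis times angle).
In Python, from plant import read_state, read_camera, camera_params, close_job, silhouettes, tip_of, tip_reach gives the robot as it stands.
- The arm moves only by the shell command python3 -m creep 'ROWS' [FORCE]. ROWS is JSON, a list of rows, each a list of 5 numbers: the shift along the tool's x, y, z in m, then the turn about the tool's z in rad, then the closure in counts, from 0 (fully open) to 255 (shut). In form: [[dx, dy, dz, twist, gripper], ...]. A call has 1 to 12 rows; each row shifts and turns the commanded pose from where the row before left it, along the tool's axes as they then stand; what a row does not reach is not made up. A row lasts 1/12 s, in which the tool goes at most 41.7 mm and 7.16 degrees, less where a joint would pass 70% of its speed; a pose out of reach is approached as far as the arm can. A call is refused whole if a number of a shift passes 0.0417 or a number of a turn 0.125, either way. A call with a gripper value outside its range is refused whole. The fingers move at their own pace and stop on an object; FORCE is the grip in N (left out, the last holds). Time passes only in rows, so rows that do not move let the fingers close. It gives the time, the measured TCP pose, the force and the opening at its end, in the units of the state.
- read_state(): the state, without advancing time (a new reading comes with each control period).
- read_camera(name): name is "scene" or "top"; returns the picture (384x512x3 uint8, red, green, blue); there is no depth.
- camera_params(name): a dict with "fov_y" (degrees; the focal length in pixels is half the picture's height over the tangent of half this angle, whatever the lens; pixels are square), "cx", "cy" (the principal point, pixels), "position" and "rotation" of the camera in the world. Camera axes: x right, y down, z forward; pixel columns grow to the right and rows downward; lengths in m; the calibration is good to about 2 mm. A picture is of the moment at which its call begins. camera_params takes no time and is no camera call.
- close_job(): hands the job in, once; it reports no verdict.
Trained networks look in the newest picture that a camera, given by its name, has taken for a name from the list of things; names that differ only in an ending like _2 or _b are one class to them, and where a whole thing is asked for, a point or a joint stands for the part that bears it (a point fixed in the world has none). Each returns a list of dicts, best first, with "confidence" (0 to 1); they miss things now and then, are a little off and sometimes report something else, mostly with a low value. They report only what shows in the picture. A call takes as long as a camera call. They do not tell look-alikes from the thing itself.
- silhouettes(camera, query): "region" (384x512 bool, what is visible of it) and "pixel" ([column, row] in pixels, amid what is visible of it).
- tip_of(camera, query): "pixel" ([column, row] in pixels: a listed point, or the origin of a listed thing).
The state is a dict: "t": time; "q": joint angles; "dq": joint speeds; "joint_torque": joint torques, N m; "tool_pos": TCP position; "orientation": TCP orientation; "force": force on the tool from outside, world axes, zero at the start; "wrist_torque": the same for the moment, N m; "opening": finger opening in m.
Only numpy, scipy, OpenCV 4.12 (cv2) and the standard library are available. Lean on these libraries where they do the work, as an engineer would, in place of code of your own. Each camera call takes 0.05 s, during which the arm holds its last target.

## Working session

There is one attempt and no reset: what is moved stays moved. The work goes in short steps, Python scripts to look and compute and a shell command to move; the robot and the scene stay as the last step left them, time stands still between calls to the robot, and variables do not carry over. Pictures are saved under pics/ and viewed, and the job is handed in when it is done.

```bash
ls; mkdir -p pics; python3 - <<'E'
from plant import *
import cv2
print(read_state())
for c in ("scene","top"):
    print(camera_params(c)); cv2.imwrite(f"pics/{c}0.png",read_camera(c)[:,:,::-1])
E
```

```text
pics
{'t': 0.0, 'q': array([-1.36238572e+00,  1.31145632e-01,  1.48928867e+00,  1.10249135e-05,
        1.52295572e+00, -8.53957496e-02]), 'dq': array([-0.00068772,  0.00046018, -0.00128954,  0.00059148,  0.0001517 ,
        0.00021941]), 'joint_torque': array([ 1.39524069e-03, -5.59841144e+01, -4.91755128e+01,  7.67090404e-02,
        3.55901476e-02, -1.05368115e-04]), 'tool_pos': array([ 0.17367438, -0.57375177,  0.22859153]), 'orientation': array([-3.10597974e+00, -4.59588269e-01,  1.56190422e-04]), 'force': array([ 0.02325015, -0.21534083,  0.01907906]), 'wrist_torque': array([ 0.05206324,  0.01216807, -0.03579677]), 'opening': 0.09317170289888685}
{'fov_y': 50.39794468635631, 'cx': 257.4952040042148, 'cy': 194.13790338649181, 'position': array([1.26014606, 0.52645724, 0.98744311]), 'rotation': array([-1.19577715, -2.37114056,  0.9213779 ])}
{'fov_y': 42.27404311294869, 'cx': 262.7739556911367, 'cy': 198.09043130850247, 'position': array([0.31376953, 0.02715434, 1.69257718]), 'rotation': array([-2.1637709 ,  2.12657435, -0.18029082])}
```

View pics/scene0.png

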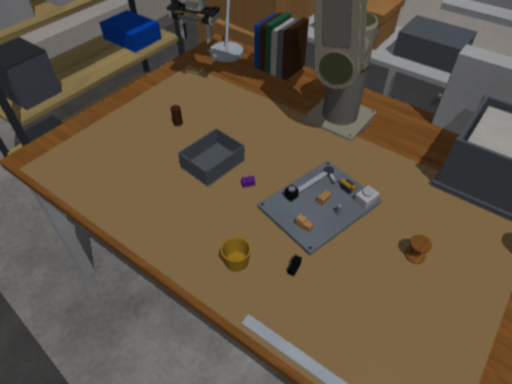

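View pics/top0.png

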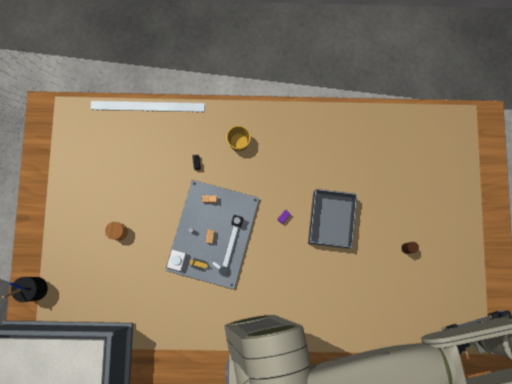

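```bash
cat > h.py <<'E'
import numpy as np, cv2
from plant import *
from scipy.spatial.transform import Rotation as R
def cam(c):
    p=camera_params(c); f=192/np.tan(np.radians(p['fov_y']/2)); return p,f,R.from_rotvec(p['rotation']).as_matrix()
def ray(c,px):
    p,f,M=cam(c); d=M@np.array([(px[0]-p['cx'])/f,(px[1]-p['cy'])/f,1]); return p['position'],d
def onz(c,px,z):
    o,d=ray(c,px); return o+d*(z-o[2])/d[2]
def proj(c,P):
    p,f,M=cam(c); v=(np.asarray(P)-p['position'])@M; return v[...,:2]/v[...,2:]*f+[p['cx'],p['cy']]
def tri(a,b):
    (o1,d1),(o2,d2)=ray('top',a),ray('scene',b); d1/=np.linalg.norm(d1);d2/=np.linalg.norm(d2)
    s=np.linalg.lstsq(np.c_[d1,-d2],o2-o1,rcond=None)[0]; A=o1+s[0]*d1;B=o2+s[1]*d2
    return (A+B)/2,np.linalg.norm(A-B)
E
python3 - <<'E'
from h import *
import pickle
np.set_printoptions(precision=4,suppress=True)
Z=dict(winder=0,stop_post=.018,tension_arm=.043,hinge_axis=.018,bin=0,offcut_mid=.032,stub_mid=.032,mortar=0,stamp=0,reel=0)
for c in ('top','scene'): read_camera(c)
for n,z in Z.items():
  for c in ('top','scene'):
    for r in tip_of(c,n)[:3]: print(n,c,np.round(r['pixel'],1),round(r['confidence'],2),onz(c,r['pixel'],z)[:2])
S={}
for n in ('winder','bin','offcut_mid','stub_mid','tension_arm'):
  for c in ('top','scene'):
    S[n,c]=silhouettes(c,n)
    for r in S[n,c][:3]: print('sil',n,c,r['pixel'],round(r['confidence'],2),r['region'].sum(),cv2.minAreaRect(np.argwhere(r['region'])[:,::-1].astype(np.float32)))
pickle.dump(S,open('S.pkl','wb')); print(read_state()['t'])
E
```

```text
winder top [217.  234.8] 0.72 [0.4512 0.1638]
winder scene [323.1 198.4] 0.69 [0.4173 0.1732]
winder scene [321.4 203.7] 0.61 [0.4405 0.1804]
stop_post top [192.5 231.5] 0.94 [0.4595 0.2452]
stop_post scene [339.5 211. ] 0.93 [0.4481 0.2473]
tension_arm top [236.6 222.9] 0.83 [0.4886 0.0963]
tension_arm scene [290.3 191.7] 0.71 [0.4911 0.0909]
hinge_axis top [220. 272.] 0.97 [0.326  0.1486]
hinge_axis scene [329.1 175.1] 0.69 [0.3288 0.1424]
bin top [332.9 217.8] 0.89 [ 0.5166 -0.232 ]
bin scene [213.  160.7] 0.9 [ 0.4938 -0.2321]
offcut_mid top [210.7 237.9] 0.68 [0.4379 0.1819]
offcut_mid top [281.2 217.3] 0.53 [ 0.5113 -0.0528]
offcut_mid scene [249.6 183.4] 0.66 [ 0.5302 -0.041 ]
offcut_mid scene [325.1 197.8] 0.55 [0.4387 0.1884]
stub_mid top [122.1 231.5] 0.74 [0.4542 0.4779]
stub_mid top [198.4 161.3] 0.64 [0.6989 0.2325]
stub_mid top [211.  199.2] 0.48 [0.5686 0.1852]
stub_mid scene [295.4 262.6] 0.72 [0.6969 0.2437]
stub_mid scene [302.8 222.6] 0.71 [0.5653 0.1851]
mortar top [234.8 225.3] 0.74 [0.4848 0.1041]
mortar top [235.5 142.6] 0.65 [0.7761 0.1089]
mortar scene [234.8
[... 1166 characters left out ...]
4 74 ((208.5, 199.5), (5.0, 13.0), 90.0)
sil stub_mid top [199.6, 161.7] 0.56 101 ((196.0, 162.5), (15.0, 6.0), 90.0)
sil stub_mid scene [301.7, 221.5] 0.69 190 ((303.682373046875, 223.37060546875), (18.65601921081543, 11.388850212097168), 40.60129928588867)
sil stub_mid scene [296.7, 264.8] 0.59 168 ((294.20001220703125, 265.5999755859375), (8.944272994995117, 19.677400588989258), 26.56505012512207)
sil tension_arm top [228.7, 247.4] 0.8 412 ((225.60238647460938, 244.3632049560547), (18.15999984741211, 61.400001525878906), 16.260204315185547)
sil tension_arm scene [306.6, 185.6] 0.56 479 ((308.5210876464844, 183.7067413330078), (17.860485076904297, 56.60689163208008), 66.64443969726562)
1.7
```

```bash
python3 - <<'E'
import cv2
a=cv2.imread('pics/top0.png')[170:300,155:275]; cv2.imwrite('pics/topz.png',cv2.resize(a,None,fx=4.6,fy=4.6,interpolation=cv2.INTER_CUBIC))
a=cv2.imread('pics/scene0.png')[150:260,250:390]; cv2.imwrite('pics/scz.png',cv2.resize(a,None,fx=5,fy=5,interpolation=cv2.INTER_CUBIC))
E
```

```text
(no output)
```

View pics/topz.png

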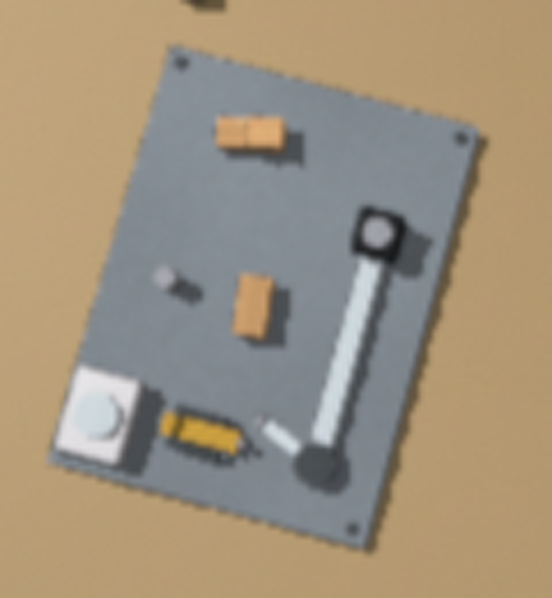

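View pics/scz.png

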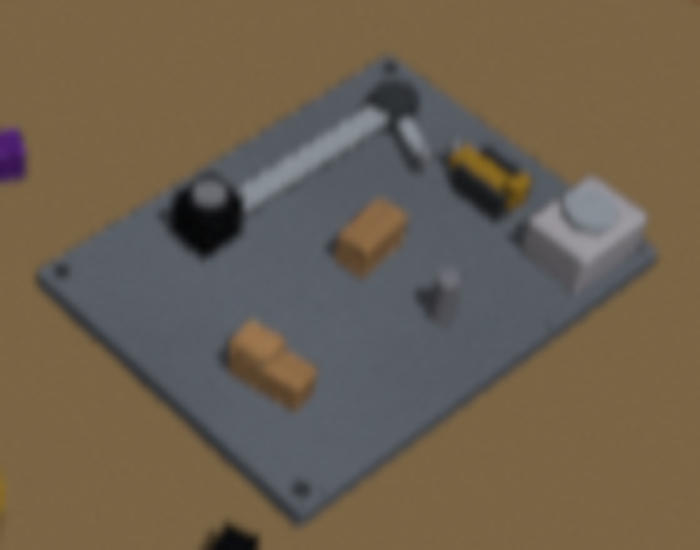

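```bash
python3 - <<'E'
from h import *
np.set_printoptions(precision=4,suppress=True)
t=lambda u,v:((u+.5)/4.6-.5+155,(v+.5)/4.6-.5+170)
s=lambda u,v:((u+.5)/5-.5+250,(v+.5)/5-.5+150)
def lst(c,f,pts,z): 
    P=np.array([onz(c,f(*p),z)[:2] for p in pts]); return P
for c,f,pts in (('top',t,[(170,46),(485,130),(372,552),(48,462)]),('scene',s,[(300,525),(38,276),(390,56),(657,258)])):
    P=lst(c,f,pts,.018); print(c,'deck',P.tolist(),P.mean(0))
    x=(P[0]+P[1]-P[2]-P[3]); y=P[0]+P[3]-P[1]-P[2]; print(np.degrees(np.arctan2(x[1],x[0])),np.degrees(np.arctan2(-y[0],y[1])),np.linalg.norm(x)/2,np.linalg.norm(y)/2)
def col(c,m):
    pass
o=lst('top',t,[(242,272),(274,277),(265,340),(233,334)],.046); print('off',o,o.mean(0))
o=lst('scene',s,[(381,198),(408,216),(362,256),(335,236)],.046); print('off sc',o,o.mean(0))
o=lst('top',t,[(248,116),(285,118),(282,150),(248,149)],.050); print('stub hi',o,o.mean(0))
o=lst('top',t,[(217,116),(248,116),(248,148),(216,147)],.042); print('stub lo',o,o.mean(0))
o=lst('scene',s,[(254,318),(285,346),(260,368),(228,343)],.050); print('stub hi sc',o,o.mean(0))
o=lst('scene',s,[(288,350),(316,375),(296,396),(264,372)],.042); print('stub lo sc',o,o.mean(0))
o=lst('top',t,[(358,206),(407,214),(401,262),(352,254)],.060); print('block',o,o.mean(0))
print('roller',lst('top',t,[(378,233)],.064),'roller sc',lst('scene',s,[(210,190)],.064))
print('hinge',lst('top',t,[(321,463)],.035))
print('bin')
# bin from colour
im=cv2.imread('pics/top0.png')[180:260,300:366]; cv2.imwrite('pics/binz.png',cv2.resize(im,None,fx=7,fy=7,interpolation=cv2.INTER_CUBIC))
im=cv2.imread('pics/scene0.png')[120:192,170:254]; cv2.imwrite('pics/binzs.png',cv2.resize(im,None,fx=7,fy=7,interpolation=cv2.INTER_CUBIC))
E
```

```text
top deck [[0.6374949727580048, 0.2552522084569068], [0.5784463765536134, 0.019488254292857124], [0.26909377772159515, 0.09561879778107342], [0.32940654167040334, 0.33154336449917465]] [0.4536 0.1755]
-13.86681098260721 -14.200663865149481 0.31798812867619836 0.24327823321744851
scene deck [[0.6421128472250062, 0.25747711315045624], [0.5799293168925337, 0.02656241816984023], [0.27002262517813547, 0.10299192560819292], [0.3334711106652566, 0.3335974052909987]] [0.4564 0.1802]
-13.854126704155977 -15.227715347247711 0.3185410489528703 0.23915699604038868
off [[0.4671 0.1932]
 [0.4639 0.17  ]
 [0.4184 0.175 ]
 [0.4223 0.1981]] [0.4429 0.1841]
off sc [[0.4174 0.1767]
 [0.4209 0.1982]
 [0.4673 0.192 ]
 [0.4628 0.17  ]] [0.4421 0.1842]
stub hi [[0.5805 0.1922]
 [0.5796 0.1653]
 [0.556  0.1668]
 [0.5563 0.1914]] [0.5681 0.1789]
stub lo [[0.5814 0.2157]
 [0.5818 0.193 ]
 [0.5582 0.1923]
 [0.5585 0.2156]] [0.57   0.2041]
stub hi sc [[0.5522 0.1667]
 [0.5596 0.1929]
 [0.5824 0.1899]
 [0.5777 0.1646]] [0.568  0.1785]
stub lo sc [[0.5551 0.1932]
 [0.5614 0.2164]
 [0.5818 0.2151]
 [0.5778 0.1906]] [0.569  0.2038]
block [[0.5148 0.1101]
 [0.5096 0.0747]
 [0.4749 0.0782]
 [0.4801 0.1135]] [0.4949 0.0941]
roller [[0.4951 0.095 ]] roller sc [[0.4911 0.0942]]
hinge [[0.3318 0.1331]]
bin
```

View pics/binz.png

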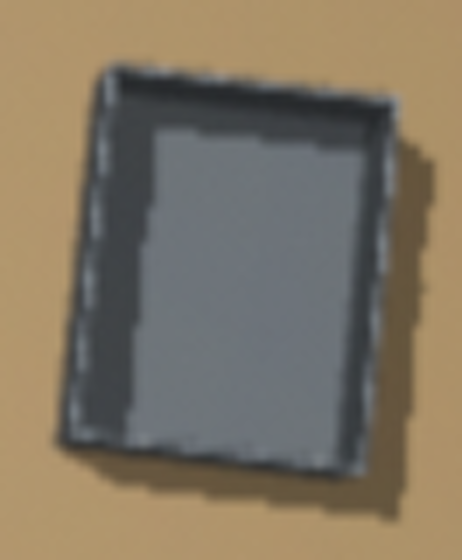

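```bash
cat >> h.py <<'E'
def pose():
    s=read_state(); M=R.from_rotvec(s['orientation']).as_matrix(); psi=np.arctan2(M[1,0],M[0,0]); return s,M,psi
def go(x,y,z,psi_deg=None):
    s,M,psi=pose(); d=M.T@(np.array([x,y,z])-s['tool_pos'])
    print('t',s['t'],'tcp',s['tool_pos'].round(4),'psi',np.degrees(psi).round(2),'tilt',M[2].round(4),'F',s['force'].round(2),'open',round(s['opening'],4))
    print(' tool shift',d.round(4),'twist', None if psi_deg is None else round(float(-(np.radians(psi_deg)-psi)),4))
E
python3 - <<'E'
from h import *
P=np.array([onz('top',((u+.5)/7-.5+300,(v+.5)/7-.5+180),.07)[:2] for u,v in [(105,70),(398,98),(362,470),(62,440)]]); print(P,P.mean(0))
go(.569,.1905,.15,85)
E
python3 -m creep '[[0,0,0,-0.119,100],[0,0,0,-0.119,100],[0,0,0,-0.119,100],[0,0,0,-0.119,100],[0,0,0,-0.119,100],[0,0,0,-0.119,100],[0,0,0,-0.119,100],[0,0,0,-0.119,100],[0,0,0,-0.119,100],[0,0,0,-0.119,100]]' 30
python3 - <<'E'
from h import *
go(.569,.1905,.2,85)
E
```

```text
[[ 0.60144834 -0.16086354]
 [ 0.59054841 -0.30003023]
 [ 0.41426794 -0.2809013 ]
 [ 0.42582856 -0.14079407]] [ 0.50802331 -0.22064729]
t 1.7 tcp [ 0.1738 -0.5743  0.2296] psi 16.83 tilt [-0.  0. -1.] F [-0.31  0.04  0.47] open 0.0929
 tool shift [ 0.5998 -0.6176  0.0796] twist -1.1897
t: 2.53
tool_pos: [0.1738, -0.5743, 0.2296]
orientation: [2.31, 2.13, 0.0]
force: [-0.7, 0.3, 0.4]
opening: 0.0563
t 2.5333 tcp [ 0.1738 -0.5743  0.2296] psi 85.35 tilt [ 0.  0. -1.] F [-0.66  0.28  0.4 ] open 0.0563
 tool shift [0.7943 0.3319 0.0297] twist 0.0061
```

```bash

python3 -m creep '[[0.036,0.015,0,0,100],[0.036,0.015,0,0,100],[0.036,0.015,0,0,100],[0.036,0.015,0,0,100],[0.036,0.015,0,0,100],[0.036,0.015,0,0,100],[0.036,0.015,0,0,100],[0.036,0.015,0,0,100],[0.036,0.015,0,0,100],[0.036,0.015,0,0,100],[0.036,0.015,0,0,100]]'
python3 -m creep '[[0.036,0.015,0,0,100],[0.036,0.015,0,0,100],[0.036,0.015,0,0,100],[0.036,0.015,0,0,100],[0.036,0.015,0,0,100],[0.036,0.015,0,0,100],[0.036,0.015,0,0,100],[0.036,0.015,0,0,100],[0.036,0.015,0,0,100],[0.036,0.015,0,0,100],[0,0,0,0,100]]'
python3 - <<'E'
from h import *
go(.569,.1905,.12,85)
E
```

```text
t: 3.45
tool_pos: [0.3731, -0.1924, 0.23]
orientation: [2.316, 2.122, 0.0]
force: [0.6, -0.6, -0.5]
opening: 0.0566
t: 4.37
tool_pos: [0.5545, 0.1571, 0.2283]
orientation: [-2.31, -2.126, -0.001]
force: [0.3, 0.9, -0.6]
opening: 0.0569
t 4.3667 tcp [0.5545 0.1571 0.2283] psi 85.25 tilt [ 0.002  -0.0011 -1.    ] F [ 0.31  0.94 -0.63] open 0.0569
 tool shift [0.0343 0.0118 0.1083] twist 0.0043
```

```bash

python3 -m creep '[[0.034,0.012,0.02,0,100],[0,0,0.03,0,100],[0,0,0.03,0,100],[0,0,0.03,0,100],[0,0,0,0,100],[0,0,0,0,100]]'
python3 - <<'E'
from h import *
go(.569,.1905,.033,85)
for c in ('scene','top'):
    a=read_camera(c)[:,:,::-1]; a=a[120:290,220:400] if c=='scene' else a[140:310,150:330]
    cv2.imwrite(f'pics/{c}1.png',cv2.resize(a,None,fx=3,fy=3,interpolation=cv2.INTER_CUBIC))
E
```

```text
t: 4.87
tool_pos: [0.5665, 0.1837, 0.118]
orientation: [-2.314, -2.121, 0.006]
force: [0.0, -0.2, 2.0]
opening: 0.0567
t 4.8667 tcp [0.5665 0.1837 0.118 ] psi 85.01 tilt [-0.0015 -0.0044 -1.    ] F [ 0.01 -0.18  2.02] open 0.0567
 tool shift [0.0071 0.0023 0.085 ] twist 0.0002
```

View pics/scene1.png

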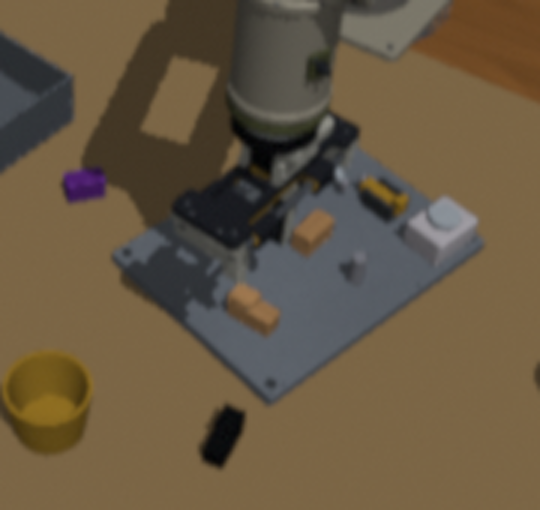

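```bash

python3 -m creep '[[0.007,0.002,0,0,100],[0,0,0.025,0,100],[0,0,0.02,0,100],[0,0,0.02,0,100],[0,0,0,0,100],[0,0,0,0,100]]'
python3 - <<'E'
from h import *
go(.569,.1905,.033,85)
E
```

```text
t: 5.47
tool_pos: [0.571, 0.1914, 0.0555]
orientation: [-2.316, -2.123, -0.0]
force: [-0.1, 0.3, 0.3]
opening: 0.0565
t 5.4667 tcp [0.571  0.1914 0.0555] psi 85.02 tilt [ 2.e-04  1.e-04 -1.e+00] F [-0.13  0.27  0.31] open 0.0565
 tool shift [-0.0011 -0.002   0.0225] twist 0.0003
```

```bash

python3 -m creep '[[-0.001,-0.002,0.011,0,100],[0,0,0.011,0,100],[0,0,0,0,100],[0,0,0,0,255],[0,0,0,0,255],[0,0,0,0,255],[0,0,0,0,255],[0,0,0,0,255],[0,0,0,0,255]]' 25
python3 -m creep '[[0,0,-0.02,0,255],[0,0,-0.04,0,255],[0,0,-0.04,0,255],[0,0,-0.04,0,255],[0,0,0,0,255],[0,0,0,0,255]]'
python3 - <<'E'
from h import *
go(.508,-.221,.17,85)
for c in ('scene','top'):
    a=read_camera(c)[:,:,::-1]; a=a[120:290,220:400] if c=='scene' else a[140:310,150:330]
    cv2.imwrite(f'pics/{c}2.png',cv2.resize(a,None,fx=3,fy=3,interpolation=cv2.INTER_CUBIC))
E
```

```text
t: 6.22
tool_pos: [0.5689, 0.1903, 0.033]
orientation: [2.316, 2.123, 0.001]
force: [-0.5, -0.2, 2.4]
opening: 0.0217
t: 6.72
tool_pos: [0.5711, 0.1909, 0.1769]
orientation: [2.313, 2.12, 0.01]
force: [0.2, -1.0, -0.9]
opening: 0.0216
t 6.7167 tcp [0.5711 0.1909 0.1769] psi 85.02 tilt [ 0.0024  0.0071 -1.    ] F [ 0.18 -1.03 -0.94] open 0.0216
 tool shift [-0.4158 -0.0272  0.0057] twist 0.0003
```

View pics/scene2.png

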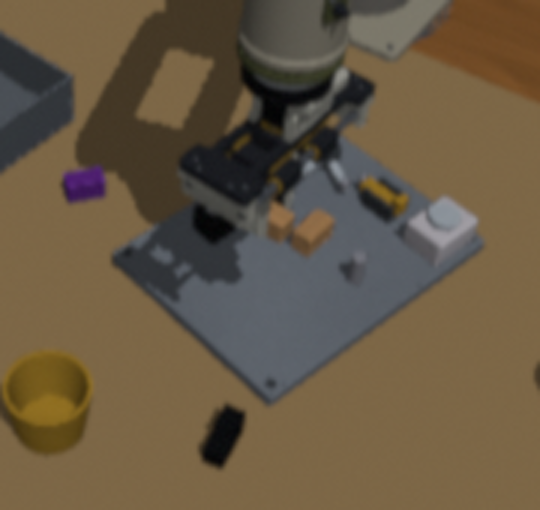

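```bash

python3 -m creep '[[-0.02,0,0,0,255],[-0.036,0,0,0,255],[-0.036,0,0,0,255],[-0.036,0,0,0,255],[-0.036,0,0,0,255],[-0.036,0,0,0,255],[-0.036,0,0,0,255],[-0.036,0,0,0,255],[-0.036,0,0,0,255],[-0.036,0,0,0,255],[-0.036,0,0,0,255],[-0.036,0.003,0,0,255]]'
python3 -m creep '[[0,0,0,0,255],[0,0,0,0,255]]'
python3 - <<'E'
from h import *
go(.538,-.224,.05,85)
E
```

```text
t: 7.82
tool_pos: [0.5335, -0.2254, 0.1698]
orientation: [-2.313, -2.12, 0.002]
force: [-0.1, 0.7, 0.0]
opening: 0.022
t: 7.98
tool_pos: [0.5339, -0.2256, 0.1699]
orientation: [-2.317, -2.116, 0.002]
force: [-0.0, -0.1, -0.5]
opening: 0.0226
t 7.9833 tcp [ 0.5339 -0.2256  0.1699] psi 84.81 tilt [ 0.0017 -0.004  -1.    ] F [-0.   -0.15 -0.45] open 0.0226
 tool shift [0.0017 0.0045 0.1199] twist -0.0032
```

```bash

python3 -m creep '[[0.002,0.004,0.03,0,255],[0,0,0.035,0,255],[0,0,0.035,0,255],[0,0,0.035,0,255],[0,0,0,0,255],[0,0,0,0,255],[0,0,0,0,255]]'
python3 -m creep '[[0,0,0,0,140],[0,0,0,0,140],[0,0,0,0,130],[0,0,0,0,130],[0,0,0,0,130]]'
python3 - <<'E'
from h import *
go(.538,-.224,.05,85)
E
python3 -m creep '[[0,0,-0.03,0,130],[0,0,-0.04,0,130],[0,0,-0.04,0,130],[0,0,-0.04,0,130],[0,0,0,0,118]]'
python3 - <<'E'
from h import *
go(.4425,.184,.15,-6.5)
for c in ('scene','top'):
    a=read_camera(c)[:,:,::-1]; a=a[100:270,150:330] if c=='scene' else a[140:310,200:380]
    cv2.imwrite(f'pics/{c}3.png',cv2.resize(a,None,fx=3,fy=3,interpolation=cv2.INTER_CUBIC))
E
```

```text
t: 8.57
tool_pos: [0.5404, -0.2221, 0.0389]
orientation: [2.315, 2.124, 0.001]
force: [0.3, -0.9, 0.2]
opening: 0.0219
t: 8.98
tool_pos: [0.5402, -0.2231, 0.0386]
orientation: [2.315, 2.122, 0.001]
force: [0.6, 0.5, 0.2]
opening: 0.0452
t 8.9833 tcp [ 0.5402 -0.2231  0.0386] psi 85.01 tilt [-6.0e-04  1.4e-03 -1.0e+00] F [0.62 0.52 0.16] open 0.0452
 tool shift [-0.0011 -0.0021 -0.0114] twist 0.0002
t: 9.4
tool_pos: [0.544, -0.225, 0.1984]
orientation: [2.306, 2.113, 0.008]
force: [0.4, -0.4, 1.3]
opening: 0.0481
t 9.4 tcp [ 0.544  -0.225   0.1984] psi 85.01 tilt [-0.0056  0.0136 -0.9999] F [ 0.4  -0.36  1.34] open 0.0481
 tool shift [ 0.3989 -0.1373  0.0443] twist 1.5971
```

View pics/scene3.png

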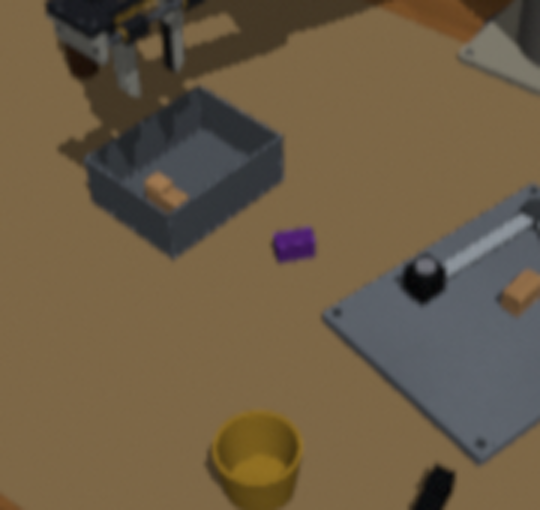

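View pics/top3.png

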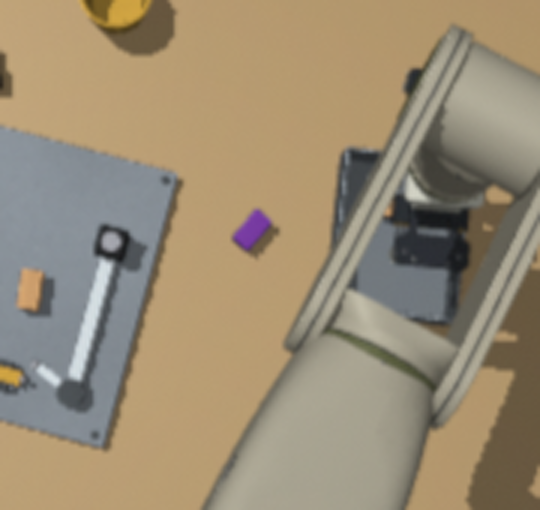

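```bash

python3 -m creep '[[0.03,-0.01,0,0,118],[0.036,-0.0125,0,0,118],[0.036,-0.0125,0,0,118],[0.036,-0.0125,0,0,118],[0.036,-0.0125,0,0,118],[0.036,-0.0125,0,0,118],[0.036,-0.0125,0,0,118],[0.036,-0.0125,0,0,118],[0.036,-0.0125,0,0,118],[0.036,-0.0125,0,0,118],[0.036,-0.0125,0,0,118]]'
python3 -m creep '[[0,0,0,0.123,118],[0,0,0,0.123,118],[0,0,0,0.123,118],[0,0,0,0.123,118],[0,0,0,0.123,118],[0,0,0,0.123,118],[0,0,0,0.123,118],[0,0,0,0.123,118],[0,0,0,0.123,118],[0,0,0,0.123,118],[0,0,0,0.123,118],[0,0,0,0.123,118]]'
python3 -m creep '[[0,0,0,0.121,118],[0,0,0,0,118]]'
python3 - <<'E'
from h import *
go(.4425,.184,.1,-6.5)
E
```

```text
t: 10.42
tool_pos: [0.4371, 0.1788, 0.1856]
orientation: [-2.315, -2.122, 0.004]
force: [-0.1, 0.7, -0.9]
opening: 0.0501
t: 11.42
tool_pos: [0.4379, 0.1771, 0.1854]
orientation: [3.141, 0.003, -0.006]
force: [-0.5, -0.1, 0.3]
opening: 0.05
t: 11.58
tool_pos: [0.4379, 0.1771, 0.1855]
orientation: [3.135, -0.187, -0.005]
force: [0.4, 0.2, -0.2]
opening: 0.0497
t 11.5833 tcp [0.4379 0.1771 0.1855] psi -6.83 tilt [-0.0032  0.0014 -1.    ] F [ 0.45  0.24 -0.19] open 0.0497
 tool shift [ 0.004  -0.0075  0.0855] twist -0.0058
```

```bash

python3 -m creep '[[0.004,-0.007,0.02,0,118],[0,0,0.035,0,118],[0,0,0.03,0,118],[0,0,0.02,0,118],[0,0,0,0,118],[0,0,0,0,118]]'
python3 - <<'E'
from h import *
go(.4425,.184,.033,-6.5)
for c in ('scene','top'):
    a=read_camera(c)[:,:,::-1]; a=a[120:290,220:400] if c=='scene' else a[140:310,150:330]
    cv2.imwrite(f'pics/{c}4.png',cv2.resize(a,None,fx=3,fy=3,interpolation=cv2.INTER_CUBIC))
E
```

```text
t: 12.08
tool_pos: [0.442, 0.1834, 0.0808]
orientation: [3.135, -0.173, -0.007]
force: [-0.1, -0.5, 0.4]
opening: 0.0504
t 12.0833 tcp [0.442  0.1834 0.0808] psi -6.32 tilt [-0.0043  0.0018 -1.    ] F [-0.09 -0.49  0.36] open 0.0504
 tool shift [ 0.0006 -0.0007  0.0478] twist 0.0031
```

View pics/scene4.png

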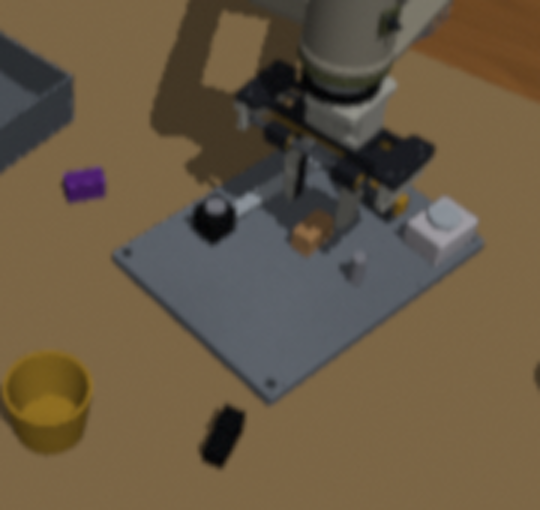

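```bash

python3 -m creep '[[0,0,0.02,0,118],[0,0,0.016,0,118],[0,0,0.008,0,118],[0,0,0,0,118],[0,0,0,0,118],[0,0,0,0,255],[0,0,0,0,255],[0,0,0,0,255],[0,0,0,0,255],[0,0,0,0,255],[0,0,0,0,255]]' 25
python3 -m creep '[[0,0,-0.02,0,255],[0,0,-0.04,0,255],[0,0,-0.04,0,255],[0,0,-0.04,0,255],[0,0,0,0,255],[0,0,0,0,255]]'
python3 - <<'E'
from h import *
go(.474,-.218,.17,-6.5)
for c in ('scene','top'):
    a=read_camera(c)[:,:,::-1]; a=a[120:290,220:400] if c=='scene' else a[140:310,150:330]
    cv2.imwrite(f'pics/{c}5.png',cv2.resize(a,None,fx=3,fy=3,interpolation=cv2.INTER_CUBIC))
E
```

```text
t: 13.1
tool_pos: [0.4442, 0.1841, 0.0391]
orientation: [-3.136, 0.178, -0.001]
force: [-0.9, -0.0, 3.8]
opening: 0.0238
t: 13.6
tool_pos: [0.446, 0.1847, 0.1819]
orientation: [-3.134, 0.178, -0.01]
force: [0.6, -0.4, -1.1]
opening: 0.0239
t 13.6 tcp [0.446  0.1847 0.1819] psi -6.48 tilt [ 0.006  -0.0026 -1.    ] F [ 0.63 -0.39 -1.12] open 0.0239
 tool shift [0.0733 0.397  0.0114] twist 0.0003
```

View pics/scene5.png

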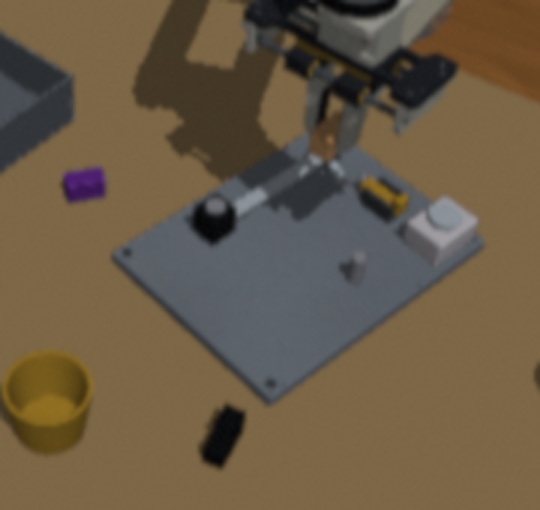

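```bash

python3 -m creep '[[0.004,0.02,0,0,255],[0.006,0.034,0,0,255],[0.006,0.034,0,0,255],[0.006,0.034,0,0,255],[0.006,0.034,0,0,255],[0.006,0.034,0,0,255],[0.006,0.034,0,0,255],[0.006,0.034,0,0,255],[0.006,0.034,0,0,255],[0.006,0.034,0,0,255],[0.006,0.034,0,0,255],[0.002,0.034,0,0,255]]'
python3 -m creep '[[0,0,0,0,255],[0,0,0,0,255]]'
python3 - <<'E'
from h import *
go(.465,-.216,.04,-6.5)
E
```

```text
t: 14.7
tool_pos: [0.4637, -0.216, 0.176]
orientation: [-3.135, 0.178, 0.005]
force: [1.4, 0.4, -0.6]
opening: 0.0237
t: 14.87
tool_pos: [0.4633, -0.2157, 0.176]
orientation: [-3.134, 0.183, 0.006]
force: [-0.2, -0.4, 0.3]
opening: 0.024
t 14.8667 tcp [ 0.4633 -0.2157  0.176 ] psi -6.68 tilt [-0.0041 -0.0019 -1.    ] F [-0.23 -0.37  0.32] open 0.024
 tool shift [0.0023 0.0003 0.136 ] twist -0.0031
```

```bash

python3 -m creep '[[0.002,0,0.03,0,255],[0,0,0.035,0,255],[0,0,0.035,0,255],[0,0,0.034,0,255],[0,0,0,0,255],[0,0,0,0,255],[0,0,0,0,255]]'
python3 -m creep '[[0,0,0,0,140],[0,0,0,0,140],[0,0,0,0,130],[0,0,0,0,130],[0,0,0,0,130]]'
python3 -m creep '[[0,0,-0.03,0,130],[0,0,-0.04,0,130],[0,0,-0.04,0,130],[0,0,-0.04,0,130],[0,0,0,0,255],[0,0,0,0,255]]'
python3 - <<'E'
from h import *
go(.4425,.04,.15,-14)
for c in ('scene','top'):
    a=read_camera(c)[:,:,::-1]; a=a[100:270,150:330] if c=='scene' else a[140:310,200:380]
    cv2.imwrite(f'pics/{c}6.png',cv2.resize(a,None,fx=3,fy=3,interpolation=cv2.INTER_CUBIC))
E
```

```text
t: 15.45
tool_pos: [0.4675, -0.2146, 0.0458]
orientation: [3.137, -0.176, 0.001]
force: [-0.0, 0.1, 0.3]
opening: 0.024
t: 15.87
tool_pos: [0.4674, -0.2155, 0.0455]
orientation: [3.136, -0.178, 0.002]
force: [-0.2, -0.8, 0.2]
opening: 0.0454
t: 16.37
tool_pos: [0.4689, -0.2164, 0.1985]
orientation: [3.133, -0.178, 0.01]
force: [-0.5, 0.8, -0.8]
opening: 0.0365
t 16.3667 tcp [ 0.4689 -0.2164  0.1985] psi -6.49 tilt [ 0.0065  0.0029 -1.    ] F [-0.49  0.78 -0.81] open 0.0365
 tool shift [-0.0555 -0.2519  0.0474] twist 0.131
```

View pics/scene6.png

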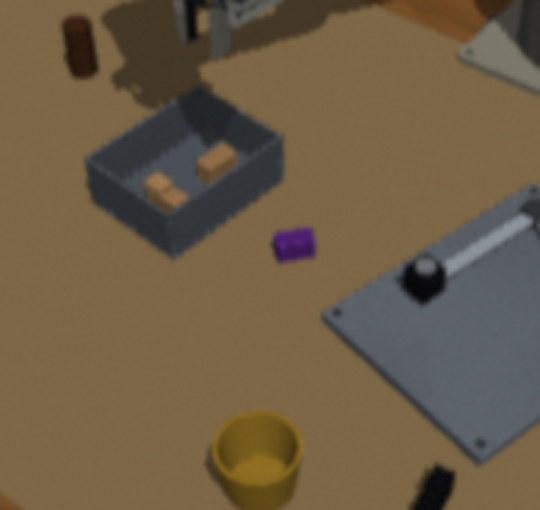

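```bash
python3 - <<'E'
from h import *
go(.481,.036,.15,-14)
E
python3 -m creep '[[-0.002,-0.028,0,0.065,255],[-0.002,-0.032,0,0.066,255],[0.002,-0.032,0,0,255],[0.002,-0.032,0,0,255],[0.002,-0.032,0,0,255],[0.002,-0.032,0,0,255],[0,-0.032,0,0,255],[0,-0.02,0,0,255],[0,0,0,0,255],[0,0,0,0,255]]' 40
python3 - <<'E'
from h import *
go(.481,.036,.043,-14)
E
```

```text
t 16.4667 tcp [ 0.4666 -0.215   0.194 ] psi -6.49 tilt [-5.e-04 -2.e-04 -1.e+00] F [-1.68  0.63 -0.23] open 0.0287
 tool shift [-0.0141 -0.251   0.0441] twist 0.1311
t: 17.3
tool_pos: [0.5219, 0.0183, 0.1923]
orientation: [3.118, -0.379, -0.006]
force: [-0.6, -0.1, -0.5]
opening: 0.0006
t 17.3 tcp [0.5219 0.0183 0.1923] psi -13.86 tilt [-0.0038  0.001  -1.    ] F [-0.58 -0.08 -0.53] open 0.0006
 tool shift [-0.0433 -0.0075  0.1495] twist 0.0025
```

```bash

python3 -m creep '[[-0.022,-0.004,0.01,0,255],[-0.021,-0.004,0.02,0,255],[0,0,0.03,0,255],[0,0,0.03,0,255],[0,0,0.03,0,255],[0,0,0.02,0,255],[0,0,0,0,255],[0,0,0,0,255],[0,0,0,0,255]]'
python3 - <<'E'
from h import *
go(.481,.036,.043,-14)
for c in ('scene','top'):
    a=read_camera(c)[:,:,::-1]; a=a[120:290,220:400] if c=='scene' else a[140:310,150:330]
    cv2.imwrite(f'pics/{c}7.png',cv2.resize(a,None,fx=3,fy=3,interpolation=cv2.INTER_CUBIC))
E
```

```text
t: 18.05
tool_pos: [0.4838, 0.0349, 0.0556]
orientation: [3.118, -0.384, 0.001]
force: [0.4, -0.3, -0.2]
opening: 0.0005
t 18.05 tcp [0.4838 0.0349 0.0556] psi -14.04 tilt [ 7.e-04  1.e-04 -1.e+00] F [ 0.4  -0.34 -0.19] open 0.0005
 tool shift [-0.003  -0.0004  0.0126] twist -0.0008
```

View pics/scene7.png

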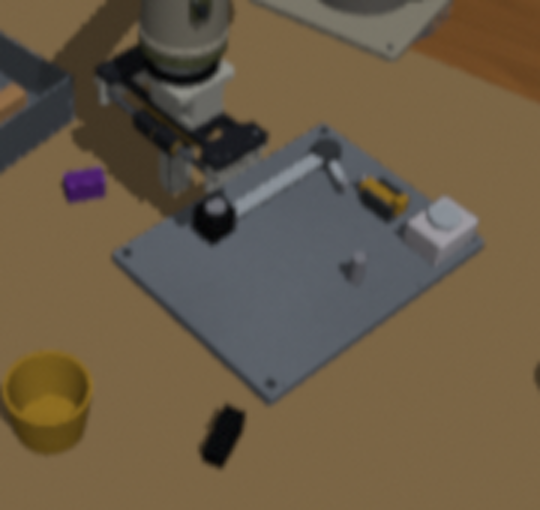

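```bash

python3 -m creep '[[-0.003,0,0.012,0,255],[0,0,0,0,255],[0,-0.008,0,0,255],[0,-0.008,0,0,255],[0,-0.004,0,0,255],[0,0,0,0,255],[0,0,0,0,255]]'
python3 -m creep '[[0,-0.004,0,0,255],[0,0,0,0,255],[0,0,0,0,255]]'
python3 -m creep '[[0,-0.004,0,0,255],[0,0,0,0,255],[0,0,0,0,255]]'
python3 - <<'E'
from h import *
go(.481,.036,.043,-14)
E
```

```text
t: 18.73
tool_pos: [0.4854, 0.0563, 0.0428]
orientation: [3.118, -0.381, 0.0]
force: [0.6, -0.7, 0.1]
opening: 0.0009
t: 18.98
tool_pos: [0.4862, 0.0597, 0.0427]
orientation: [3.118, -0.382, 0.0]
force: [-0.2, -0.0, 0.3]
opening: 0.0003
t: 19.23
tool_pos: [0.4873, 0.0633, 0.0426]
orientation: [3.118, -0.383, 0.0]
force: [1.1, -2.1, -0.6]
opening: 0.0004
t 19.2333 tcp [0.4873 0.0633 0.0426] psi -13.99 tilt [ 2.e-04  4.e-04 -1.e+00] F [ 1.09 -2.07 -0.64] open 0.0004
 tool shift [ 0.0005  0.028  -0.0003] twist 0.0002
```

```bash

python3 -m creep '[[0.0014,-0.0085,0,-0.05,255],[0.0014,-0.0085,0,-0.05,255],[0.0014,-0.0085,0,-0.05,255],[0.0014,-0.0085,0,-0.05,255],[0.0014,-0.0085,0,-0.05,255],[0.0014,-0.0085,0,-0.05,255],[0,0,0,0,255]]'
cat >> h.py <<'E'
def ang():
    s,M,psi=pose(); p=s['tool_pos'][:2]+.0155*np.array([-np.sin(psi),np.cos(psi)])  # contact pt on -y face
    d=p-np.array([.331,.136]); r=np.hypot(*d); a=np.arctan2(d[1],d[0])+np.arcsin(.017/r)+np.radians(14.1)
    print('arm angle est',a.round(3),'psi-based',(psi+np.radians(14.1)).round(3),'radial',np.sqrt(r*r-.017**2).round(4),'F tool',(M.T@s['force']).round(2))
E
python3 - <<'E'
from h import *
go(.48,.2,.043); ang()
E
```

```text
t: 19.82
tool_pos: [0.5012, 0.1133, 0.0425]
orientation: [3.14, 0.093, -0.001]
force: [-1.5, -4.7, 1.7]
opening: -0.0
t 19.8167 tcp [0.5012 0.1133 0.0425] psi 3.38 tilt [-9.e-04  6.e-04 -1.e+00] F [-1.5  -4.67  1.72] open -0.0
 tool shift [-0.0161 -0.0878 -0.0006] twist None
arm angle est 0.304 psi-based 0.305 radial 0.1686 F tool [-1.77  4.57 -1.72]
```

```bash

python3 -m creep '[[0.0014,-0.0085,0,-0.05,255],[0.0014,-0.0085,0,-0.05,255],[0.0014,-0.0085,0,-0.05,255],[0.0014,-0.0085,0,-0.05,255],[0.0014,-0.0085,0,-0.05,255],[0.0014,-0.0085,0,-0.05,255],[0.0014,-0.0085,0,-0.05,255],[0,0,0,0,255],[0,0,0,0,255],[0,0,0,0,255]]'
python3 - <<'E'
from h import *
go(.48,.2,.043); ang()
for c in ('scene','top'):
    a=read_camera(c)[:,:,::-1]; a=a[120:290,220:400] if c=='scene' else a[140:310,150:330]
    cv2.imwrite(f'pics/{c}8.png',cv2.resize(a,None,fx=3,fy=3,interpolation=cv2.INTER_CUBIC))
E
```

```text
t: 20.65
tool_pos: [0.4987, 0.1717, 0.0425]
orientation: [3.076, 0.63, -0.002]
force: [-0.5, -7.1, 1.8]
opening: 0.0001
t 20.65 tcp [0.4987 0.1717 0.0425] psi 23.14 tilt [-0.0013  0.0012 -1.    ] F [-0.47 -7.13  1.75] open 0.0001
 tool shift [-0.0061 -0.0334 -0.0005] twist None
arm angle est 0.647 psi-based 0.65 radial 0.1683 F tool [-3.24  6.37 -1.74]
```

View pics/scene8.png

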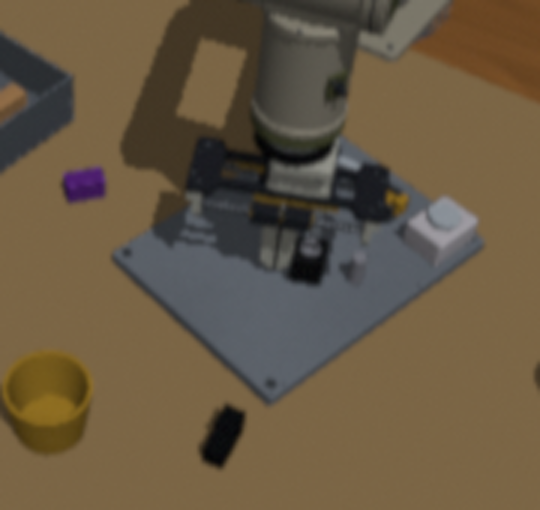

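View pics/top8.png

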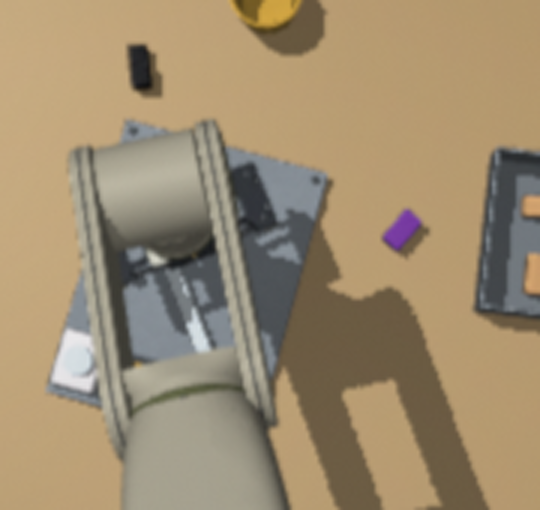

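```bash

python3 -m creep '[[0.0008,-0.005,0,-0.03,255],[0,0,0,0,255],[0,0,0,0,255],[0,0,0,0,255],[0,0,0,0,255],[0,0,0,0,255],[0,0,0,0,255],[0,0,0,0,255],[0,0,0,0,255],[0,0,0,0,255],[0,0,0,0,255],[0,0,0,0,255]]'
python3 - <<'E'
from h import *
go(.48,.2,.043); ang()
for c,n in (('scene','offcut_mid'),('scene','stub_mid'),('top','offcut_mid'),('top','stub_mid'),('scene','tension_arm')):
    read_camera(c)
    for r in tip_of(c,n)[:4]: print(n,c,round(r['confidence'],2),onz(c,r['pixel'],.018 if n!='tension_arm' else .043)[:2].round(3))
a=read_camera('scene')[:,:,::-1]; cv2.imwrite('pics/scene9.png',cv2.resize(a[100:290,150:400],None,fx=3,fy=3,interpolation=cv2.INTER_CUBIC))
ang()
E
```

```text
t: 21.75
tool_pos: [0.4976, 0.1763, 0.0425]
orientation: [3.067, 0.675, -0.001]
force: [0.1, -6.3, 0.9]
opening: 0.0004
t 21.75 tcp [0.4976 0.1763 0.0425] psi 24.82 tilt [-0.0011  0.0012 -1.    ] F [ 0.05 -6.33  0.95] open 0.0004
 tool shift [-0.0061 -0.0289 -0.0005] twist None
arm angle est 0.674 psi-based 0.679 radial 0.1683 F tool [-2.61  5.77 -0.94]
offcut_mid scene 0.71 [ 0.516 -0.054]
offcut_mid scene 0.62 [ 0.472 -0.193]
offcut_mid scene 0.54 [0.462 0.181]
stub_mid scene 0.64 [0.692 0.246]
stub_mid scene 0.43 [ 0.547 -0.22 ]
offcut_mid top 0.63 [ 0.471 -0.213]
offcut_mid top 0.43 [ 0.512 -0.06 ]
stub_mid top 0.55 [ 0.537 -0.22 ]
arm angle est 0.674 psi-based 0.679 radial 0.1683 F tool [-3.5   6.59 -1.11]
```

View pics/scene9.png

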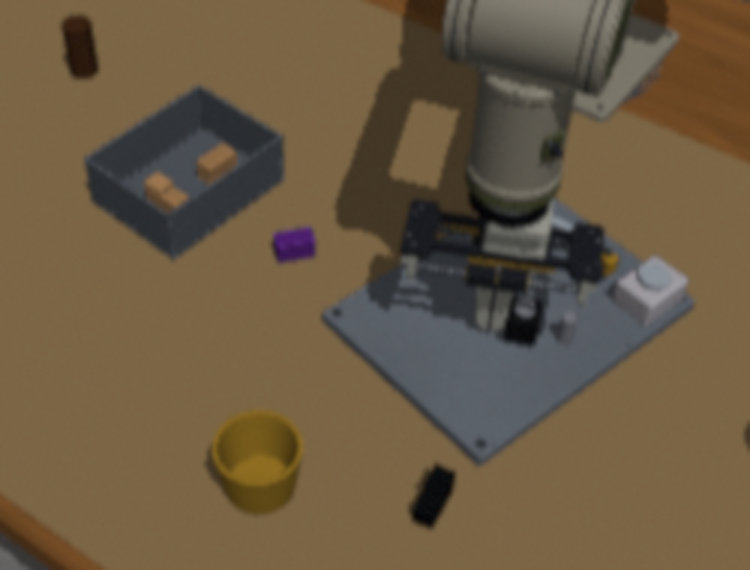

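Both offcuts lie in the bin (crop around (165,190) and (215,160)). The block is held just short of the post, which stands at (567,328), and the push force is steady.

```bash
python3 -c "
from plant import *
print(close_job())"
```

```text
the job is handed in; nothing more can be done
None
```

I put both offcuts in the grey bin and let them go. I then pushed the tensioner arm past its click with the closed fingers and handed in at about 22 s while still holding it.

**Last checks:**
- **Arm angle:** about 0.67–0.68 rad, worked out from the tool pose because the joint can't be read directly. It stayed at the same value over the last pictures.
- **Push on the block:** about 6 N and steady, with a visible gap to the stop post.
- **Pawl:** not seen directly, because the gripper hid it. I take it to be home because the arm is well beyond 0.55 rad.
- **Offcuts:** both show in the bin, in the last scene-camera picture and by the top-camera detections. The networks gave about (0.47, -0.20) for the plain one and (0.54, -0.22) for the stepped one. They also marked the purple and black look-alikes and one spot by the gripper as offcuts, which I ruled out by eye.
- **Bystanders:** the mortar and stamp look untouched. The reel is only partly in the last picture, but I never went near it.

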